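# Face up the jar range on the counter display

### The arm

A 6-joint arm with a two-finger parallel gripper is mounted at the origin on the work surface. World frame = base frame: x ahead of the robot, y to its left, z up, the work surface at z = 0. Lengths are in mm, angles in degrees, forces in N, time in s.
With the tool pointing down it reaches from about 275 to 850 mm from the base axis. Payload 5.2 kg.
Tool frame: the origin (TCP) lies at the very end of the fingers, on their centre line; the grasp point (between the pads) lies 19 mm behind it; z points along the fingers, x is the direction in which the jaws open and shut, and the axes are right-handed (so a half turn about z gives the same grasp; the last joint's range is limited). The gripper opens to 85 mm and grips with 20 to 120 N. Pads are 22 mm wide; open, the fingers measure 114 mm over their backs; the gripper's body (76 mm by 85 mm) begins 54 mm behind the grasp point. The pads swing forward as they close: fully open they stand 13 mm farther back than shut.
Start: joints at [57.078, 14.817, 87.949, -0, 77.235, -11.62], TCP at [199.79, 512.434, 231.31] pointing down, gripper open.
Joint ranges: [-179.93, 179.93], [-52.35, 119.4], [10.71, 147.94], [-69.91, 249.91], [12.55, 155.21], [-178.61, 178.61]. Speed limits (degrees/s): [147.25, 147.25, 180, 180, 180, 180].

### API

Orientations are given as [roll, pitch, yaw] about the fixed x, y, z axes, in that order (R = Rz(yaw) Ry(pitch) Rx(roll)).
In Python, from plant import arm gives the robot as it stands. Calls block until the motion is done:
- arm.move_pose(position, orientation): joint-space move of the TCP to a pose.
- arm.movel(position, ori=None, vel=150, f_stop=None): straight line of the TCP; ori=None keeps the orientation; vel is the mean speed in mm/s. With f_stop (N) it stops when the force on the tool has changed by that much, and returns True; else False.
- arm.move_j(angles): joint-space move.
- arm.grip(opening, squeeze=None): finger opening in mm; squeeze is the grip in N (None keeps the last); returns when the fingers have stopped.
- arm.sleep(seconds).
- arm.ik(position, orientation): joint angles nearest the present ones, or None.
- arm.camera(name): name is "scene" or "top" or "wrist"; returns a dict with "img" (384x512x3 uint8, red, green, blue), "fovy" (degrees; the focal length in pixels is half the picture's height over the tangent of half this angle, whatever the lens; pixels are square), "cx", "cy" (the principal point, pixels), "cam_to_world" (4x4, takes a point from camera to world coordinates). Camera axes: x right, y up, looking along -z (the intrinsics and any distortion apply to the point x, -y, -z); pixel columns grow to the right and rows downward; lengths in mm; the calibration is good to about 2 mm. The wrist camera is an equidistant fisheye: a pixel r from the principal point sees the ray r / f radians off the axis. A picture is of the moment at which its call begins. There is no depth.
A pose or a line that the arm cannot do raises arm.IKError and nothing moves.
- arm.sign_off(): hands the job in, once; it reports no verdict.
Trained networks look in the newest picture that a camera, given by its name, has taken for a name from the list of things; names that differ only in an ending like _2 or _b are one class to them, and where a whole thing is asked for, a point or a joint stands for the part that bears it (a point fixed in the world has none). Each returns a list of dicts, best first, with "score" (0 to 1); they miss things now and then, are a little off and sometimes report something else, mostly with a low value. They report only what shows in the picture. A call takes as long as a camera call. They do not tell look-alikes from the thing itself.
- arm.regions_of(camera, target): "mask" (384x512 bool, what is visible of it) and "bbox" ([left, top, right, bottom] in pixels, round what is visible of it).
- arm.landmark_of(camera, target): "uv" ([column, row] in pixels: a listed point, or the origin of a listed thing).
Readings, each from a call of its own:
- arm.get_clock(): time.
- arm.get_joint_positions(): joint angles.
- arm.get_dq(): joint speeds.
- arm.get_tau(): joint torques, N m.
- arm.get_eef_pos(): TCP position.
- arm.get_ee_rot(): TCP orientation.
- arm.get_force(): force on the tool from outside, world axes, zero at the start.
- arm.get_wrist_torque(): the same for the moment, N m.
- arm.get_width(): finger opening in mm.
Only numpy, scipy, OpenCV 4.12 (cv2) and the standard library are available. Lean on these libraries where they do the work, as an engineer would, in place of code of your own. Each camera call takes 0.05 s, during which the arm holds its last target. There are 200 camera calls.

### The job

The biggest jar of the range already stands at one end of the counter display shelf. Line up the four loose jars in the four empty bays beside it, one upright in the middle of each bay, so that the sizes step down along the row from the big jar to the smallest jar at the far end. They are glass: set each one down gently, knock none over, and leave the big jar and the card stand where they are.

Things in the scene. Friction and masses are not known exactly. Their poses are not given: they have to be found in the camera images.
- jar_mini_center (a point): The mini jar: smallest of the four loose glass jars of dark preserve (paper label, gold twist lid, all four alike but for size). Round body 43 mm in diameter, 46 mm tall in all, the lid (the top 12 mm) 4 mm narrower than the body; about 90 g. It stands upright on the counter (z = 0). This point is on its axis, half-way up (23 mm above its foot); z along the axis, up.
- jar_small_center (a point): The small jar: second smallest of the four loose glass jars of dark preserve (paper label, gold twist lid, all four alike but for size). Round body 52 mm in diameter, 64 mm tall in all, the lid (the top 12 mm) 4 mm narrower than the body; about 190 g. It stands upright on the counter (z = 0). This point is on its axis, half-way up (32 mm above its foot); z along the axis, up.
- jar_medium_center (a point): The medium jar: third of the four loose glass jars of dark preserve (paper label, gold twist lid, all four alike but for size). Round body 59 mm in diameter, 86 mm tall in all, the lid (the top 12 mm) 4 mm narrower than the body; about 330 g. It stands upright on the counter (z = 0). This point is on its axis, half-way up (43 mm above its foot); z along the axis, up.
- jar_large_center (a point): The large jar: largest of the four loose glass jars of dark preserve (paper label, gold twist lid, all four alike but for size). Round body 66 mm in diameter, 110 mm tall in all, the lid (the top 14 mm) 4 mm narrower than the body; about 520 g. It stands upright on the counter (z = 0). This point is on its axis, half-way up (55 mm above its foot); z along the axis, up.
- bay_1: Bay 1 of four in a row (in order 1-2-3-4, 88 mm apart) on the low white display shelf, 110 mm deep: dark mat 92 x 70 mm, ticket on the red front rail, clear dividers 25 mm high and 3 mm thick at both sides (85 mm free between), no wall front or back. Origin: centre of its floor, 45 mm above the counter; y along the row from bay 1 to 4, x to the ticket side, z up.
- bay_2: Bay 2 of four in a row (in order 1-2-3-4, 88 mm apart) on the low white display shelf, 110 mm deep: dark mat 92 x 70 mm, ticket on the red front rail, clear dividers 25 mm high and 3 mm thick at both sides (85 mm free between), no wall front or back. Origin: centre of its floor, 45 mm above the counter; y along the row from bay 1 to 4, x to the ticket side, z up.
- bay_3: Bay 3 of four in a row (in order 1-2-3-4, 88 mm apart) on the low white display shelf, 110 mm deep: dark mat 92 x 70 mm, ticket on the red front rail, clear dividers 25 mm high and 3 mm thick at both sides (85 mm free between), no wall front or back. Origin: centre of its floor, 45 mm above the counter; y along the row from bay 1 to 4, x to the ticket side, z up.
- bay_4: Bay 4 of four in a row (in order 1-2-3-4, 88 mm apart) on the low white display shelf, 110 mm deep: dark mat 92 x 70 mm, ticket on the red front rail, clear dividers 25 mm high and 3 mm thick at both sides (85 mm free between), no wall front or back. Origin: centre of its floor, 45 mm above the counter; y along the row from bay 1 to 4, x to the ticket side, z up.
- big_jar: The biggest jar of the same range, 84 mm in diameter and 132 mm tall, 1 kg; it stands already in its place at one end of the shelf, beyond bay 1 or beyond bay 4 (113 mm from that bay's centre along the row). It stays where it is. Origin: centre of its foot.
- card_stand: Small clear stand with a blank card, foot 60 x 60 mm, 90 mm tall, standing at the other end of the shelf from the big jar (113 mm beyond the last bay's centre). It stays where it is. Origin: centre of its foot.
Things that resemble listed ones, but are neither listed nor needed, are in the scene too. Leave any turquoise look-alike of the part that bears jar_mini_center alone.

How it is judged (in metres and radians):
At the end, for the whole second after the job is handed in: Large, medium, small, mini jar stand in this order from the big jar outwards, one per bay, each within 15 mm of its bay's centre, on its floor, upright within 0.1 rad, at rest and released; big jar and card stand upright and within 20 mm of their start (((horizontal distance between big_jar and bay_4 below 0.25 m and horizontal distance between jar_mini_center and bay_1 below 0.015 m and z of jar_mini_center in the frame of bay_1 between 0.017 and 0.029 m and horizontal distance between jar_small_center and bay_2 below 0.015 m and z of jar_small_center in the frame of bay_2 between 0.026 and 0.038 m and horizontal distance between jar_medium_center and bay_3 below 0.015 m and z of jar_medium_center in the frame of bay_3 between 0.037 and 0.049 m and horizontal distance between jar_large_center and bay_4 below 0.015 m and z of jar_large_center in the frame of bay_4 between 0.049 and 0.061 m) or (horizontal distance between big_jar and bay_1 below 0.25 m and horizontal distance between jar_mini_center and bay_4 below 0.015 m and z of jar_mini_center in the frame of bay_4 between 0.017 and 0.029 m and horizontal distance between jar_small_center and bay_3 below 0.015 m and z of jar_small_center in the frame of bay_3 between 0.026 and 0.038 m and horizontal distance between jar_medium_center and bay_2 below 0.015 m and z of jar_medium_center in the frame of bay_2 between 0.037 and 0.049 m and horizontal distance between jar_large_center and bay_1 below 0.015 m and z of jar_large_center in the frame of bay_1 between 0.049 and 0.061 m)) and angle between each of jar_mini_center, jar_small_center, jar_medium_center, jar_large_center, big_jar, card_stand's own z axis and vertical below 0.1 rad and linear speed of each of jar_mini, jar_small, jar_medium, jar_large below 0.02 m/s and distance of each of big_jar, card_stand from where it was at the start of the episode below 0.02 m); the robot touches nothing.
It fails at once if a loose jar is knocked over (angle between any of jar_mini_center, jar_small_center, jar_medium_center, jar_large_center's own z axis and vertical above 0.8 rad).
It fails at once if a jar is dropped or banged down on the shelf (faster than 0.45 m/s just above or on a bay's floor) ((horizontal distance between jar_mini_center and bay_1 below 0.045 m and z of jar_mini_center in the frame of bay_1 below 0.033 m and linear speed of jar_mini above 0.45 m/s) or (horizontal distance between jar_mini_center and bay_2 below 0.045 m and z of jar_mini_center in the frame of bay_2 below 0.033 m and linear speed of jar_mini above 0.45 m/s) or (horizontal distance between jar_mini_center and bay_3 below 0.045 m and z of jar_mini_center in the frame of bay_3 below 0.033 m and linear speed of jar_mini above 0.45 m/s) or (horizontal distance between jar_mini_center and bay_4 below 0.045 m and z of jar_mini_center in the frame of bay_4 below 0.033 m and linear speed of jar_mini above 0.45 m/s) or (horizontal distance between jar_small_center and bay_1 below 0.045 m and z of jar_small_center in the frame of bay_1 below 0.042 m and linear speed of jar_small above 0.45 m/s) or (horizontal distance between jar_small_center and bay_2 below 0.045 m and z of jar_small_center in the frame of bay_2 below 0.042 m and linear speed of jar_small above 0.45 m/s) or (horizontal distance between jar_small_center and bay_3 below 0.045 m and z of jar_small_center in the frame of bay_3 below 0.042 m and linear speed of jar_small above 0.45 m/s) or (horizontal distance between jar_small_center and bay_4 below 0.045 m and z of jar_small_center in the frame of bay_4 below 0.042 m and linear speed of jar_small above 0.45 m/s) or (horizontal distance between jar_medium_center and bay_1 below 0.045 m and z of jar_medium_center in the frame of bay_1 below 0.053 m and linear speed of jar_medium above 0.45 m/s) or (horizontal distance between jar_medium_center and bay_2 below 0.045 m and z of jar_medium_center in the frame of bay_2 below 0.053 m and linear speed of jar_medium above 0.45 m/s) or (horizontal distance between jar_medium_center and bay_3 below 0.045 m and z of jar_medium_center in the frame of bay_3 below 0.053 m and linear speed of jar_medium above 0.45 m/s) or (horizontal distance between jar_medium_center and bay_4 below 0.045 m and z of jar_medium_center in the frame of bay_4 below 0.053 m and linear speed of jar_medium above 0.45 m/s) or (horizontal distance between jar_large_center and bay_1 below 0.045 m and z of jar_large_center in the frame of bay_1 below 0.065 m and linear speed of jar_large above 0.45 m/s) or (horizontal distance between jar_large_center and bay_2 below 0.045 m and z of jar_large_center in the frame of bay_2 below 0.065 m and linear speed of jar_large above 0.45 m/s) or (horizontal distance between jar_large_center and bay_3 below 0.045 m and z of jar_large_center in the frame of bay_3 below 0.065 m and linear speed of jar_large above 0.45 m/s) or (horizontal distance between jar_large_center and bay_4 below 0.045 m and z of jar_large_center in the frame of bay_4 below 0.065 m and linear speed of jar_large above 0.45 m/s)).
It fails at once if the big jar or the card stand is pushed more than 20 mm or tipped (distance of any of big_jar, card_stand from where it was at the start of the episode above 0.02 m or angle between any of big_jar, card_stand's own z axis and vertical above 0.3 rad).
It also fails if it takes over 117 s, if anything falls off the work surface, if the arm or the gripper's body presses on something with over 40 N, if the wrist force passes 120 N, or if a joint passes its speed limit or range.

## Working session

There is one attempt and no reset: what is moved stays moved. The work goes in short steps, each a Python script; the robot and the scene stay as the last script left them, time stands still between calls to the robot, and variables do not carry over. Pictures are saved under pics/ and viewed, about 12 in all and at most 16, crops included, and the job is handed in when it is done.

```bash
ls; mkdir -p pics
cat > h.py <<'E'
import numpy as np, cv2
from plant import arm
def pix2ray(c,uv):
    f=192/np.tan(np.radians(c['fovy'])/2); x=(uv[0]-c['cx'])/f; y=(uv[1]-c['cy'])/f
    T=np.array(c['cam_to_world']); return T[:3,3], T[:3,:3]@np.array([x,-y,-1.0])
def at_z(c,uv,z):
    o,d=pix2ray(c,uv); return o+d*(z-o[2])/d[2]
def save(c,n,s=1.5,crop=None):
    im=c['img'][:,:,::-1]
    if crop: im=im[crop[1]:crop[3],crop[0]:crop[2]]
    cv2.imwrite('pics/'+n,cv2.resize(im,None,fx=s,fy=s,interpolation=cv2.INTER_CUBIC))
E
python3 - <<'E'
from h import *
H=dict(jar_mini_center=23,jar_small_center=32,jar_medium_center=43,jar_large_center=55,bay_1=45,bay_2=45,bay_3=45,bay_4=45,big_jar=45,card_stand=45)
for cam in('top','scene'):
    c=arm.camera(cam); save(c,cam+'1.png'); print(cam,c['fovy'],np.round(np.array(c['cam_to_world'])[:3,3]))
    for n,z in H.items():
        for r in arm.landmark_of(cam,n)[:4]: print(n,round(r['score'],2),np.round(r['uv'],1),np.round(at_z(c,r['uv'],z),0))
print(arm.get_clock(),arm.get_ee_rot())
E
```

```text
pics
top 51.980730129593965 [ 519.   -9. 1037.]
jar_mini_center 0.76 [299.8 206. ] [ 502. -110.   23.]
jar_mini_center 0.71 [289.9 233.8] [430. -86.  23.]
jar_mini_center 0.62 [263.1 224.4] [453. -17.  23.]
jar_mini_center 0.21 [138.8 243.6] [396. 303.  23.]
jar_small_center 0.7 [315.7 160.6] [ 619. -148.   32.]
jar_small_center 0.66 [226.5 209.5] [489.  77.  32.]
jar_medium_center 0.79 [372.7 228.7] [ 450. -292.   43.]
jar_large_center 0.6 [138.8 242.2] [403. 293.  55.]
bay_1 0.71 [249.5 155.9] [626.  21.  45.]
bay_1 0.7 [283.9 158. ] [622. -66.  45.]
bay_1 0.7 [214.8 146.8] [647. 109.  45.]
bay_1 0.61 [318.  161.1] [ 616. -152.   45.]
bay_2 0.71 [249.5 155.9] [626.  21.  45.]
bay_2 0.7 [283.9 158. ] [622. -66.  45.]
bay_2 0.7 [214.8 146.8] [647. 109.  45.]
bay_2 0.61 [318.  161.1] [ 616. -152.   45.]
bay_3 0.71 [249.5 155.9] [626.  21.  45.]
bay_3 0.7 [283.9 158. ] [622. -66.  45.]
bay_3 0.7 [214.8 146.8] [647. 109.  45.]
bay_3 0.61 [318.  161.1] [ 616. -152.   45.]
bay_4 0.71 [249.5 155.9] [626.  21.  45.]
bay_4 0.7 [283.9 158. ] [622. -66.  45.]
bay_4 0.7 [214.8 146.8] [647. 109.
[... 690 characters left out ...]
1 0.56 [179.9 226.6] [ 615. -164.   45.]
bay_2 0.79 [261.6 226.3] [630.  18.  45.]
bay_2 0.68 [223.3 229.3] [632. -67.  45.]
bay_2 0.58 [303.9 226. ] [638. 112.  45.]
bay_2 0.56 [179.9 226.6] [ 615. -164.   45.]
bay_3 0.79 [261.6 226.3] [630.  18.  45.]
bay_3 0.68 [223.3 229.3] [632. -67.  45.]
bay_3 0.58 [303.9 226. ] [638. 112.  45.]
bay_3 0.56 [179.9 226.6] [ 615. -164.   45.]
bay_4 0.79 [261.6 226.3] [630.  18.  45.]
bay_4 0.68 [223.3 229.3] [632. -67.  45.]
bay_4 0.58 [303.9 226. ] [638. 112.  45.]
bay_4 0.56 [179.9 226.6] [ 615. -164.   45.]
big_jar 0.86 [134.2 226. ] [ 604. -267.   45.]
card_stand 0.7 [355.5 227.9] [654. 224.  45.]
1.1 [-1.79998036e+02  1.38211261e-03  6.86964822e+01]
```

View pics/top1.png

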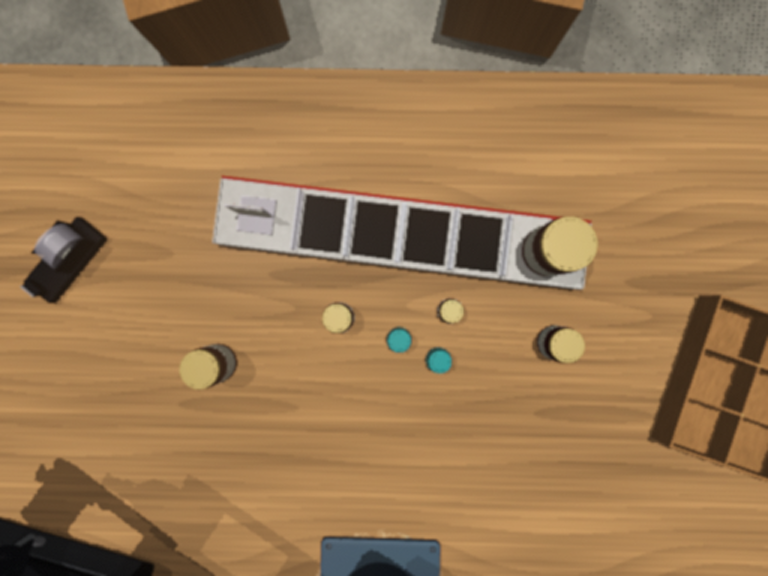

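View pics/scene1.png

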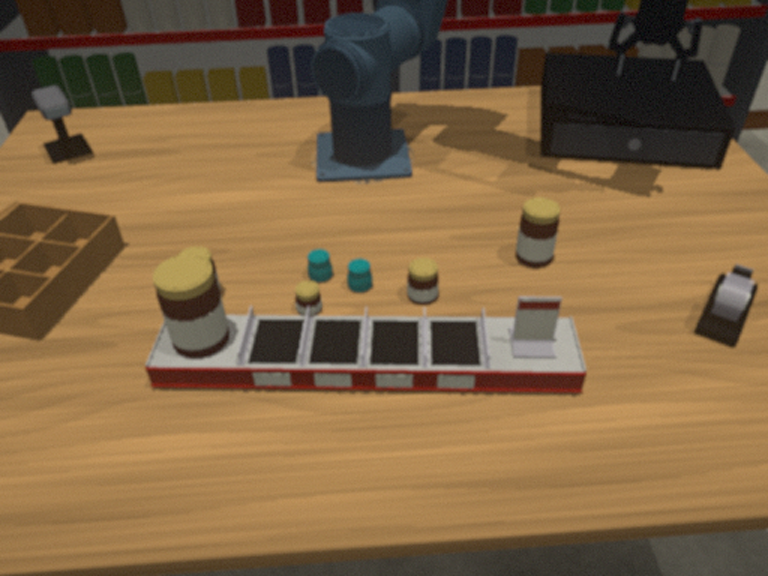

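The top view (raw pixels) shows the mini-class candidates: a gold-lidded jar at (300,207), and turquoise ones at (266,226) and (293,240). I choose the gold one. The gold lids are small (225,212), medium (378,230), large (133,246) and big (379,163, on the shelf). The big jar stands beyond bay 1 (−y end), so the order is large→bay 1 through mini→bay 4. Next I measure the lids and mats.

```bash
cat > m.py <<'E'
from h import *
import json
c=arm.camera('top'); im=c['img']; hsv=cv2.cvtColor(im,cv2.COLOR_RGB2HSV)
save(c,'crop2.png',4,(200,120,400,260))
f=192/np.tan(np.radians(c['fovy'])/2); T=np.array(c['cam_to_world'])
# gold lids: circle of contour mapped to lid-top height
gold=cv2.inRange(hsv,(20,70,150),(32,200,255)); gold=cv2.morphologyEx(gold,cv2.MORPH_OPEN,np.ones((3,3)))
J=dict(mini=((300,207),46,39),small=((225,212),64,48),medium=((378,230),86,55),large=((133,246),110,62),big=((379,163),177,80))
out={}
cs,_=cv2.findContours(gold,cv2.RETR_EXTERNAL,cv2.CHAIN_APPROX_NONE)
for n,(uv,z,d) in J.items():
    k=min(cs,key=lambda k:abs(cv2.pointPolygonTest(k,uv,True)-d*f/(T[2,3]-z)/2))
    (x,y),r=cv2.minEnclosingCircle(k); A=cv2.contourArea(k)
    m=cv2.moments(k); p=at_z(c,(m['m10']/m['m00'],m['m01']/m['m00']),z)
    s=(T[2,3]-z)/f
    print(n,(round(x,1),round(y,1)),'xy',np.round(p,1),'dia encl/area',round(2*r*s,1),round(2*np.sqrt(A/np.pi)*s,1),'true',d); out[n]=p[:2].tolist()
# mats
dark=cv2.inRange(hsv,(0,0,0),(180,255,60)); dark[:120]=0; dark[190:]=0; dark[:,:190]=0; dark[:,345:]=0
dark=cv2.morphologyEx(dark,cv2.MORPH_OPEN,np.ones((5,5)))
cs,_=cv2.findContours(dark,cv2.RETR_EXTERNAL,cv2.CHAIN_APPROX_NONE)
B=[]
for k in cs:
    if cv2.contourArea(k)<300: continue
    w=np.array([at_z(c,p[0],45)[:2] for p in k],np.float32); R=cv2.minAreaRect(w); print('mat',np.round(R[0],1),np.round(R[1],1),round(R[2],1)); B.append(R[0])
B=np.array(sorted(B,key=lambda b:b[1])); print(np.diff(B,axis=0))
d=np.linalg.svd(B-B.mean(0))[2][0]; d*=np.sign(d[1]); print('dir',d,'yaw x',np.degrees(np.arctan2(-d[0],d[1])))
out['bays']=[(B.mean(0)+d*88*(i-1.5)).tolist() for i in range(4)]; out['yaw']=float(np.degrees(np.arctan2(-d[0],d[1])))
print(np.round(out['bays'],1)); print('big rel bay1', (np.array(out['big'])-out['bays'][0])@d)
json.dump(out,open('m.json','w'))
E
python3 m.py
```

```text
mini (301.1, 207.3) xy [ 499.6 -111.2   46. ] dia encl/area 38.1 36.1 true 39
small (224.0, 211.8) xy [484.3  80.4  64. ] dia encl/area 46.5 44.7 true 48
medium (378.0, 230.1) xy [ 449.6 -292.    86. ] dia encl/area 54.9 52.6 true 55
large (132.3, 246.0) xy [400.6 291.5 110. ] dia encl/area 60.0 57.7 true 62
big (379.5, 162.4) xy [ 603.3 -266.   177. ] dia encl/area 80.1 77.1 true 80
mat [ 614.8 -153.3] [64.4 85.8] 84.3
mat [624.5 -66. ] [63.6 84.8] 84.0
mat [633.5  21.7] [63.5 85.2] 84.4
mat [642.2 109.3] [63.1 85.4] 83.9
[[ 9.61877441 87.37287903]
 [ 9.02545166 87.70249176]
 [ 8.69335938 87.51490021]]
dir [0.10342924 0.99463681] yaw x -5.936675842661589
[[ 615.1 -153.4]
 [ 624.2  -65.8]
 [ 633.3   21.7]
 [ 642.4  109.2]]
big rel bay1 -113.24689072403335
```

View pics/crop2.png

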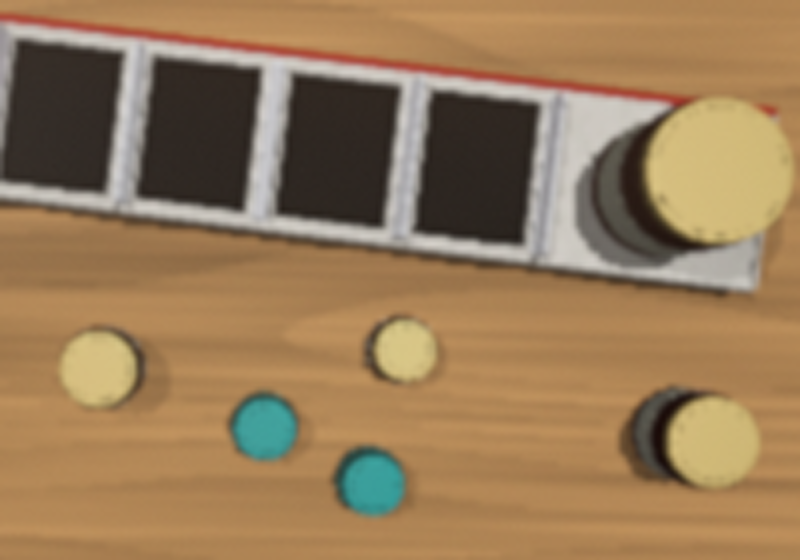

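```bash
cat >> h.py <<'E'
import json
# name: (tcp z at pick, diameter, bay index, pick yaw, squeeze)
J=dict(large=(53,66,0,None,45),medium=(30,59,1,None,40),small=(14,52,2,None,35),mini=(2,43,3,84,25))
def pick(n):
    m=json.load(open('m.json')); z,d,b,yaw,sq=J[n]; yaw=m['yaw'] if yaw is None else m['yaw']+90
    x,y=m[n]; o=[180,0,yaw]
    arm.move_pose([x,y,230],o); arm.grip(min(85,d+20))
    arm.movel([x,y,z+60],vel=200); arm.movel([x,y,z],vel=80,f_stop=8) and print('CONTACT',arm.get_eef_pos())
    arm.grip(max(d-10,0),sq); print(n,'width',arm.get_width(),'true',d)
    arm.movel([x,y,270],vel=150); print('after lift',arm.get_width(),arm.get_force(),arm.get_clock())
def place(n):
    m=json.load(open('m.json')); z,d,b,_,_=J[n]; x,y=m['bays'][b]; o=[180,0,m['yaw']]
    arm.move_pose([x,y,270],o); print('held',arm.get_width())
    zz=45+z
    arm.movel([x,y,zz+15],vel=150); s=arm.movel([x,y,zz-4],vel=25,f_stop=4)
    print('touch',s,arm.get_eef_pos(),'nominal',zz)
    arm.grip(d+14); arm.sleep(.2); arm.movel([x,y,250],vel=150); print('clock',arm.get_clock())
E
python3 - <<'E'
from h import *
pick('large'); c=arm.camera('scene'); save(c,'s3.png',1.5)
E
```

```text
large width 65.14980438805716 true 66
after lift 64.97201265376147 [ 0.06366187 -0.64157678 -6.07058952] 6.0583
```

The crop confirms it: the gold mini lid is at crop (404,350), with the turquoise look-alikes at (265,427) and (372,481). The large jar is held (width 65, force −6 N), so I place it.

Run:
```python
from h import *
place('large'); 
x,y,z=arm.get_eef_pos(); arm.movel([400,y,300],vel=250)
c=arm.camera('scene'); save(c,'s4.png',1.5)
```

```text
held 64.69604353100311
touch True [ 614.957818   -153.37044597   98.88143647] nominal 98
clock 11.35
```

View pics/s4.png

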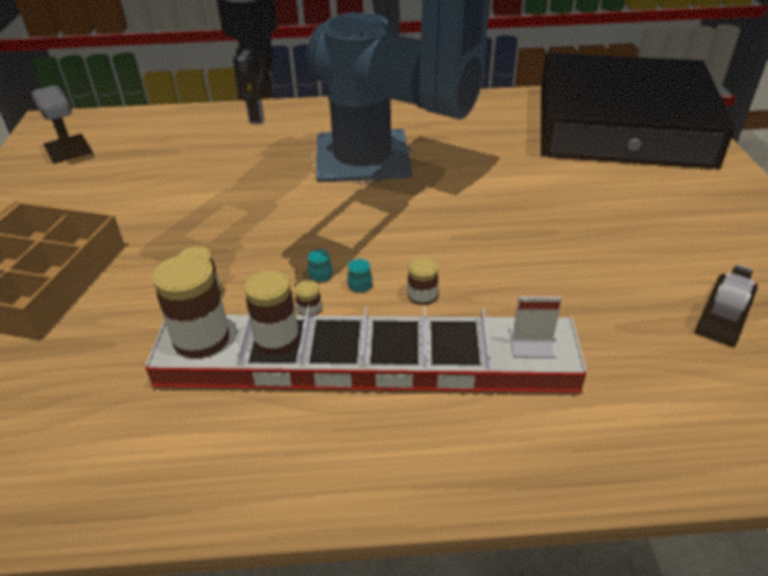

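The large jar stands upright in bay 1, at about (272,310). On to medium and small.

Run:
```python
from h import *
for n in ('medium','small'):
    pick(n)
    if arm.get_width()<J[n][1]-6: print('LOST'); break
    place(n); x,y,z=arm.get_eef_pos(); arm.movel([450,y,280],vel=250)
c=arm.camera('scene'); save(c,'s5.png',1.5)
```

```text
medium width 58.05811894301953 true 59
after lift 57.97830747774877 [ 0.39312524 -0.84671403 -2.86464375] 17.1583
held 58.06857070784455
touch True [624.08506528 -65.77198494  75.84165153] nominal 75
clock 22.0
small width 50.97442749416115 true 52
after lift 51.30613208388199 [ 0.3901483   0.16817349 -2.64068566] 27.7583
held 51.3396640898955
touch True [633.16649799  21.68619669  59.78643409] nominal 59
clock 32.4
```

View pics/s5.png

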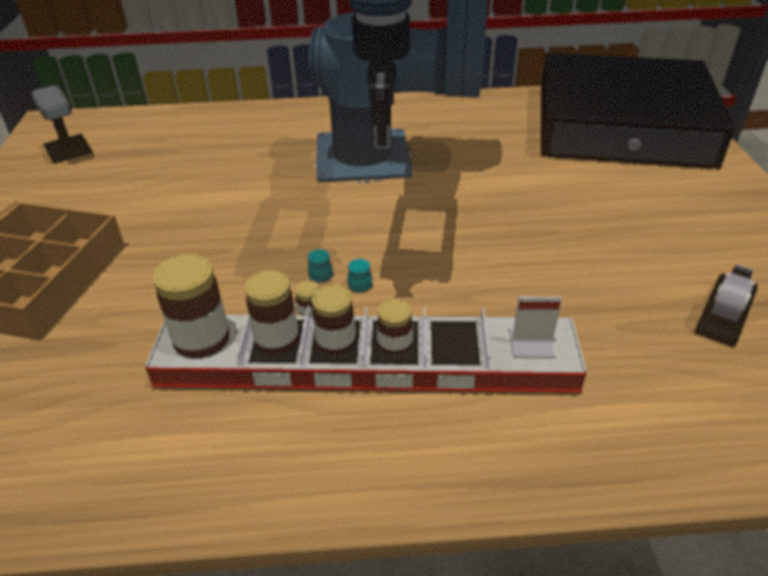

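Large, medium and small stand in bays 1–3. The gold mini at about (307,293) and the turquoise ones are untouched. Mini next.

Run:
```python
from h import *
pick('mini')
if arm.get_width()>37:
    place('mini'); x,y,z=arm.get_eef_pos(); arm.movel([450,y,280],vel=250)
    arm.move_pose([250,400,300],[180,0,60])
c=arm.camera('scene'); save(c,'s6.png',1.5)
c=arm.camera('top'); save(c,'t6.png',1.5)
m=json.load(open('m.json')); hsv=cv2.cvtColor(c['img'],cv2.COLOR_RGB2HSV)
g=cv2.morphologyEx(cv2.inRange(hsv,(20,70,150),(32,200,255)),cv2.MORPH_OPEN,np.ones((3,3)))
cs,_=cv2.findContours(g,cv2.RETR_EXTERNAL,cv2.CHAIN_APPROX_NONE)
T=[(n,z+45,np.array(m['bays'][b])) for n,z,b in(('large',110,0),('medium',86,1),('small',64,2),('mini',46,3))]+[('big',177,np.array(m['big']))]
for n,z,t in T:
    P=[at_z(c,k.mean(0)[0],z)[:2] for k in cs if cv2.contourArea(k)>80]
    e=min((p-t for p in P),key=np.linalg.norm); print(n,'error',np.round(e,1))
print(np.round(arm.landmark_of('top','card_stand')[0]['uv'],1),'before 171.5 145.8',arm.get_clock())
```

```text
mini width 41.88255100819684 true 43
after lift 42.151373093231896 [ 0.03874688 -0.27006403 -0.45920596] 39.2917
held 42.0799930858859
touch True [642.29499521 109.20428574  47.46484078] nominal 47
clock 45.15
large error [-0.6 -0.3]
medium error [ 0.2 -0. ]
small error [-0.1  0.1]
mini error [0.5 0.3]
big error [ 0.1 -0.2]
[173.3 143.4] before 171.5 145.8 47.55
```

View pics/s6.png

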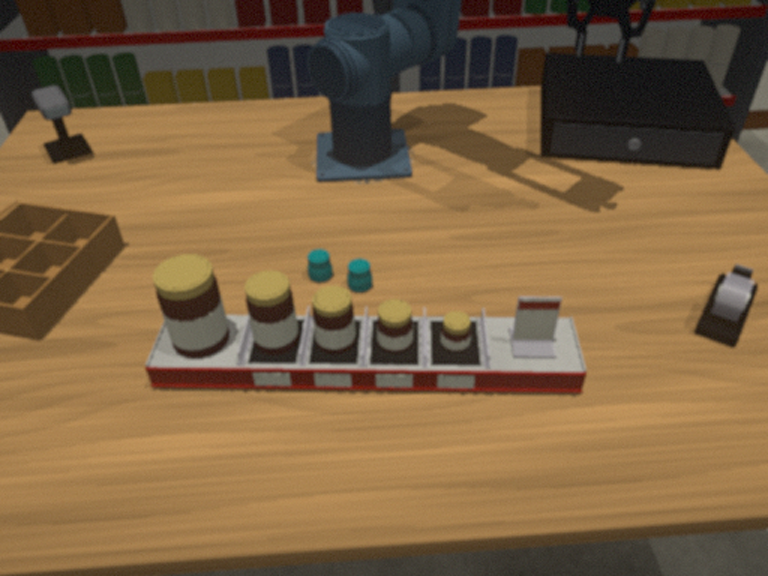

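View pics/t6.png

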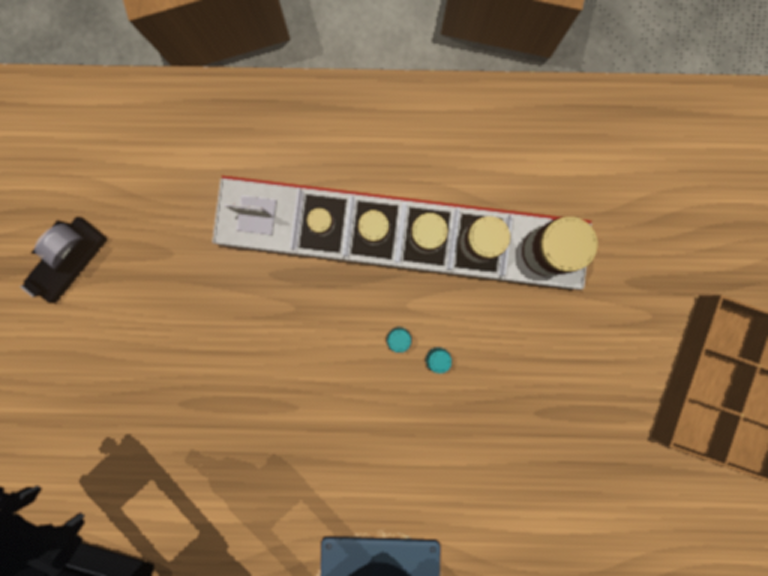

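The row steps down from the big jar at (188,305) to the mini at (456,330) in the scene view, and all are upright. In the top view the card stand is at (257,214), where it was in the first picture.

```bash
python3 -c "
from plant import arm
arm.sign_off(); print(arm.get_clock())"
```

```text
the job is handed in; nothing more can be done
the job is handed in; nothing more can be done
```

The four jars now stand in the bays in falling size from the big jar: large in bay 1, medium in bay 2, small in bay 3 and mini in bay 4. I handed the job in just after 47.6 s, well under the 117 s limit; no verdict is reported.

- **Jar positions:** the last top-camera check put every lid within 1 mm of its bay centre and the big jar within 0.3 mm of its start. That check reuses the camera and bay measurements I placed the jars by, so it cannot show the calibration error of about 2 mm. That is small against the 15 mm allowed.
- **Upright and released:** the last pictures showed all jars upright, the gripper well clear, and the turquoise look-alikes where they were.
- **Setting down:** each jar went down at about 25 mm/s until it touched, within 1 mm of the expected height.
- **One disagreement:** the network's card stand landmark read about 3 px (roughly 6–7 mm) away from its first reading. The pictures show no movement and the arm never touched the stand, so I took it as detector noise.

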